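# Flip the guard open and press the wide button

## Task

Start the saw from its control station: push the hinged steel guard up and over by its front lip until it leans back and stays open by itself, then press the wider of the two push buttons down and let it spring back, leaving the guard open. Do not press the narrower button, and leave everything else on the tray where it stands; nothing needs gripping or lifting.

Things in the scene. Friction and masses are not known exactly. Their poses are not given: they have to be found in the camera images.
- station: white control station bolted down on the tray, 120 mm (x) x 180 mm (y) x 70 mm high, a housing with 6 mm walls around a panel sunk 30 mm below the rim (panel 40 mm above the tray). Origin: centre of its underside, on the tray; its x axis points from the front side (lip) to the hinge side, z up. It does not move in a run; it stands side-on to the robot: lip on the right (-y), hinge on the left (+y), its x axis within 0.4 rad of the world's y axis.
- guard (a joint): flat steel guard (the station's hinged lid), 120 mm from hinge to front wall, 184 mm wide, 4 mm thick, 0.2 to 0.42 kg, hinged along y on the station's far rim. 0 = shut, grows as it opens; upright at 1.57, stop at 1.95 where it leans back. Free-swinging: it falls shut below about 1.5 and falls open to the stop beyond about 1.6.
- guard_lip (a point): middle of the free edge of the guard's front lip. The lip is 140 mm wide, 4 mm thick, bent up 40 degrees, and sticks out 28 mm in front of the housing's front wall, so a fingertip fits under it. Shut, this edge is 148 mm in front of the hinge line and 25 mm above it (96 mm above the tray). Moves with the guard.
- guard_hinge (a point): middle of the guard's hinge line, 60 mm behind the station's centre, 70 mm above the tray; its y axis is the hinge.
- wide_button_top (a point): centre of the top face of the wide button, 62 mm above the tray when out (8 mm below the station's rim), under the shut guard.
- wide_button (a joint): round black push button 44 mm in diameter, the wider of two that stand 84 mm apart (centres) side by side on the panel in the station, at x = 0, y = +42 or -42 mm in the station's frame; which is nearer the robot varies. Joint: 0 = out, 0.006 m = fully pressed down; springs back, about 5 N when fully down.
- narrow_button_top (a point): centre of the top face of the narrow button, 62 mm above the tray when out.
- narrow_button (a joint): round black push button 24 mm in diameter, the narrower of two that stand 84 mm apart (centres) side by side on the panel in the station, at x = 0, y = +42 or -42 mm in the station's frame; which is nearer the robot varies. Joint: 0 = out, 0.006 m = fully pressed; 5 N.
- bolt: dark steel hex bolt standing on its head, 30 mm across, 82 mm tall, loose, beyond the hinge side of the station. Origin: centre of its underside. To be left alone.
- nut: dark steel hex nut lying flat, 36 mm across, 18 mm tall, loose, beside the lip side of the station. Origin: centre of its underside. To be left alone.
- bar_stub: upright brass bar stub, 40 mm diameter, 60 mm tall, loose, beside the lip side of the station. Origin: centre of its underside. To be left alone.
- oil_jar: amber oil jar with black cap, 60 mm diameter, 110 mm tall, loose, beyond the hinge side of the station. Origin: centre of its underside. To be left alone.
- wrench: steel spanner lying flat, 200 mm long, loose, far right on the tray. Origin: centre of its underside. To be left alone.
- brush: chip brush with wooden handle, lying, 200 mm long, loose, far left on the tray. Origin: centre of its underside. To be left alone.

How it is judged:
On the way, in this order (a step that is already met when the one before it is completed fails the run):
1. the guard leans back open by itself, not touched by the fingers (value of joint guard above 1.8 rad and contact force between the fingers and station below 0.2 N), for 0.3 s.
2. the wide button is pressed down, the guard still open (value of joint guard above 1.8 rad and value of joint wide_button above 0.004 m), for 0.05 s.
At the end, for the whole second after the job is handed in: The guard rests open (joint above 1.8 rad) and still, both buttons are out again (within 2 mm), and every loose thing is within 25 mm of where it started (value of joint guard above 1.8 rad and velocity of joint guard between -0.1 and 0.1 rad/s and value of joint each of wide_button, narrow_button below 0.002 m and distance of each of bolt, nut, bar_stub, oil_jar, wrench, brush from where it was at the start of the episode below 0.025 m); the robot touches nothing.
It fails at once if the narrow button was pressed (more than 3 mm) (value of joint narrow_button above 0.003 m).
It fails at once if a loose thing was lifted, pushed or knocked more than 25 mm from its place (distance of any of bolt, nut, bar_stub, oil_jar, wrench, brush from where it was at the start of the episode above 0.025 m).
It also fails if it takes over 51 s, if anything falls off the work surface, if the arm or the gripper's body presses on something with over 40 N, if the wrist force passes 120 N, or if a joint passes its speed limit or range.

## Robot

A 6-joint arm with a two-finger parallel gripper is mounted at the origin on the work surface. World frame = base frame: x ahead of the robot, y to its left, z up, the work surface at z = 0. Lengths are in m, angles in rad, forces in N, time in s.
With the tool pointing down it reaches from about 0.35 to 0.775 m from the base axis. Payload 7.3 kg.
Tool frame: the origin (TCP) lies at the very end of the fingers, on their centre line; the grasp point (between the pads) lies 19 mm behind it; z points along the fingers, y is the direction in which the jaws open and shut (so a half turn about z gives the same grasp; the last joint's range is limited). The gripper opens to 92 mm and grips with 3 to 60 N. Pads are 19 mm wide; open, the fingers measure 130 mm over their backs; the gripper's body (75 mm by 190 mm) begins 47 mm behind the grasp point.
Start: joints at [1.111, 0.342, 1.524, -0, 1.275, -0.146], TCP at [0.162, 0.499, 0.227] pointing down, gripper open.
Joint ranges: [-2.53, 2.53], [-0.77, 2.02], [0.04, 2.7], [-1, 4.14], [0.28, 2.66], [-3.11, 3.11]. Speed limits (rad/s): [2.57, 2.57, 3.14, 3.14, 3.14, 3.14].

## Interface

Orientations are given as [roll, pitch, yaw] about the fixed x, y, z axes, in that order (R = Rz(yaw) Ry(pitch) Rx(roll)).
In Python, from cell import robot gives the robot as it stands.
- The arm moves only by the tool apply_moves, never from a script. Its argument "plan" is a list of rows, each an object of numbers: "tx", "ty", "tz": the shift along the tool's x, y, z in m; "yaw": the turn about the tool's z in rad; "grip": the opening, from -1 (shut) to 1 (fully open), so that 0 is half open. In form: [{"tx": .., "ty": .., "tz": .., "yaw": .., "grip": ..}, ...]. A call has 1 to 8 rows; each row is the pose to reach, as a shift and turn from the pose commanded when the call began, along the tool's axes at that moment; what a row does not reach only later rows make up. A row lasts 1/8 s, in which the tool goes at most 62.5 mm and 10.7 degrees, less where a joint would pass 70% of its speed; a pose out of reach is approached as far as the arm can. A call with a gripper value outside its range is refused whole. The fingers move at their own pace and stop on an object; "force" is the grip in N (left out, the last holds). Time passes only in rows, so rows that repeat a pose let the fingers close. It gives the time, the measured TCP pose, the force and the opening at its end, in the units of the state.
- robot.observe(): the state, without advancing time (a new reading comes with each control period).
- robot.read_camera(name): name is "side" or "top" or "wrist"; returns (picture, depth): 420x560x3 uint8, red, green, blue; 420x560 float32, m along the optical axis (not along the pixel's ray), 0 where there is no reading.
- robot.get_calibration(name): a dict with "camera_matrix" (3x3 intrinsics, pixels), "R" (3x3) and "t" (3): a world point X has camera coordinates R X + t. Camera axes: x right, y down, z forward; pixel columns grow to the right and rows downward; lengths in m; the calibration is good to about 2 mm. A picture is of the moment at which its call begins: read the wrist's pose just before it. get_calibration takes no time and is no camera call; for the wrist camera it gives the pose at the moment of the call.
- robot.hand_in(): hands the job in, once; it reports no verdict.
Trained networks look in the newest picture that a camera, given by its name, has taken for a name from the list of things; names that differ only in an ending like _2 or _b are one class to them, and where a whole thing is asked for, a point or a joint stands for the part that bears it (a point fixed in the world has none). Each returns a list of dicts, best first, with "confidence" (0 to 1); they miss things now and then, are a little off and sometimes report something else, mostly with a low value. They report only what shows in the picture. A call takes as long as a camera call.
- robot.outline_of(label, camera): "region" (420x560 bool, what is visible of it) and "pixel" ([row, column] in pixels, amid what is visible of it).
- robot.tip_of(label, camera): "pixel" ([row, column] in pixels: a listed point, or the origin of a listed thing).
The state is a dict: "time": time; "qpos": joint angles; "qvel": joint speeds; "joint_efforts": joint torques, N m; "tool_pos": TCP position; "tool_rot": TCP orientation; "contact_force": force on the tool from outside, world axes, zero at the start; "torque": the same for the moment, N m; "opening": finger opening in m.
Only numpy, scipy, OpenCV 4.12 (cv2) and the standard library are available. Lean on these libraries where they do the work, as an engineer would, in place of code of your own. Each camera call takes 0.05 s, during which the arm holds its last target.

## Working session

There is one attempt and no reset: what is moved stays moved. The work goes in short steps, Python scripts to look and compute and a tool call to move; the robot and the scene stay as the last step left them, time stands still between calls to the robot, and variables do not carry over. Pictures are saved under pics/ and viewed, and the job is handed in when it is done.

Besides the shell and the picture viewer there is one more tool, called by a JSON object that holds its "fn" and its "kwargs". apply_moves: Moves the arm, as the interface text tells. Its arguments: {"type":"object","properties":{"plan":{"type":"array","items":{"type":"object","properties":{"tx":{"type":"number"},"ty":{"type":"number"},"tz":{"type":"number"},"yaw":{"type":"number"},"grip":{"type":"number"}}}},"force":{"type":"number"}},"required":["plan"]}

```bash
ls; mkdir -p pics; cat > h.py <<'E'
import numpy as np, cv2
from cell import robot
def save(n,cam):
    p,d=robot.read_camera(cam); cv2.imwrite(f'pics/{n}.png',p[:,:,::-1]); return p,d
def w(px,z_d,cam,c=None):
    c=c or robot.get_calibration(cam); K=np.array(c['camera_matrix']);R=np.array(c['R']);t=np.array(c['t'])
    r=np.linalg.inv(K)@np.array([px[1],px[0],1.0])
    return R.T@(r*z_d-t)
def atz(px,z,cam):
    c=robot.get_calibration(cam); K=np.array(c['camera_matrix']);R=np.array(c['R']);t=np.array(c['t'])
    o=-R.T@t; r=R.T@np.linalg.inv(K)@np.array([px[1],px[0],1.0]); return o+r*(z-o[2])/r[2]
E
python3 - <<'E'
from h import *
s=robot.observe(); print(s)
for cam in ['top','side']:
    p,d=save(cam+'0',cam)
    for l in ['guard_lip','guard_hinge','station','bolt','nut','bar_stub','oil_jar','wrench','brush']:
        for r in robot.tip_of(l,cam)[:1]:
            px=r['pixel']; i,j=int(px[0]),int(px[1])
            z={'guard_lip':.096,'guard_hinge':.07}.get(l,0)
            print(cam,l,np.round(px,1),round(r['confidence'],2),'dep',np.round(w(px,d[i,j],cam),3) if 0<=i<420 and 0<=j<560 else '', 'atz',np.round(atz(px,z,cam),3))
E
```

```text
pics
{'time': 0.0, 'qpos': array([ 1.11101598e+00,  3.42712360e-01,  1.52500182e+00, -1.86539947e-05,
        1.27533727e+00, -1.45997331e-01]), 'qvel': array([ 0.00068285,  0.00046764, -0.00011121, -0.00017376,  0.00050511,
        0.00144443]), 'joint_efforts': array([ 1.07210446e-03, -4.31241131e+01, -2.44225788e+01,  7.18824542e-02,
        5.58572123e-02, -1.28434071e-04]), 'tool_pos': array([0.16185767, 0.49902521, 0.22605562]), 'tool_rot': array([-3.14014678e+00, -1.94577128e-04,  2.82781494e+00]), 'contact_force': array([-0.30260675,  0.51350103,  0.35263476]), 'torque': array([-0.05855969,  0.01393129,  0.00610347]), 'opening': 0.09164002150229306}
top guard_lip [204.9 305. ] 0.83 dep [ 0.587 -0.068  0.094] atz [ 0.586 -0.068  0.096]
top guard_hinge [220.9 244. ] 0.7 dep [0.562 0.087 0.006] atz [0.553 0.082 0.07 ]
top station [216.5 269.1] 0.79 dep [0.563 0.02  0.075] atz [0.574 0.02  0.   ]
top bolt [257.4 210.9] 0.69 dep [0.468 0.172 0.014] atz [0.469 0.174 0.   ]
top nut [234.1 345.1] 0.71 dep [ 0.521 -0.177  0.018] atz [ 0.523 -0.181  0.   ]
top bar_stub [166.2 308.8] 0.
[... 336 characters left out ...]
0.597 -0.241  0.   ] atz [ 0.591 -0.078  0.096]
side guard_hinge [230.1 288.3] 0.86 dep [0.551 0.074 0.063] atz [0.551 0.084 0.07 ]
side station [233.7 282.4] 0.57 dep [0.567 0.081 0.055] atz [0.568 0.005 0.   ]
side bolt [269.7 319.4] 0.51 dep [0.467 0.179 0.013] atz [0.465 0.164 0.   ]
side nut [202.9 293.1] 0.57 dep [ 0.538 -0.049  0.075] atz [ 0.537 -0.17   0.   ]
side bar_stub [214.8 239. ] 0.65 dep [ 0.704 -0.068  0.015] atz [ 0.707 -0.092  0.   ]
side oil_jar [275.3 277.9] 0.83 dep [0.574 0.227 0.032] atz [0.575 0.191 0.   ]
side wrench [165.7 299.3] 0.53 dep [ 0.515 -0.422  0.009] atz [ 0.515 -0.441  0.   ]
side brush [353.6 306.7] 0.64 dep [0.506 0.454 0.018] atz [0.505 0.439 0.   ]
```

View pics/top0.png

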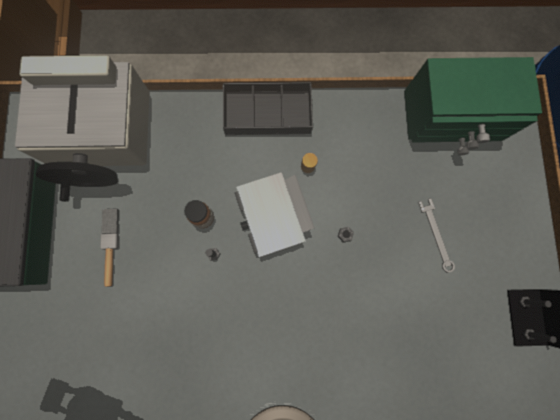

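View pics/side0.png

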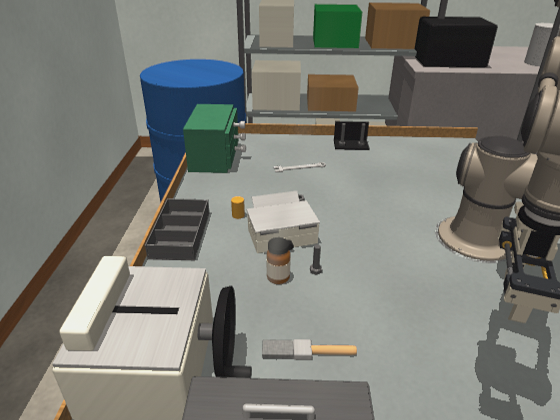

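```bash
python3 - <<'E'
from h import *
p,d=robot.read_camera('top')
c=robot.get_calibration('top');K=np.array(c['camera_matrix']);R=np.array(c['R']);t=np.array(c['t'])
v,u=np.mgrid[:420,:560]
P=(np.stack([(u-K[0,2])/K[0,0],(v-K[1,2])/K[1,1],np.ones_like(u)],-1)*d[...,None]-t)@R
roi=(P[...,0]>.4)&(P[...,0]<.76)&(P[...,1]>-.15)&(P[...,1]<.12)&(d>0)
m=roi&(P[...,2]>.066)&(P[...,2]<.084)
r=cv2.minAreaRect(P[m][:,:2].astype(np.float32)); print(m.sum(),r,cv2.boxPoints(r))
m=roi&(P[...,2]>.09)&(P[...,2]<.11)
r=cv2.minAreaRect(P[m][:,:2].astype(np.float32)); print(m.sum(),r,P[m].mean(0))
E
```

```text
3960 ((0.5715338587760925, 0.014367930591106415), (0.18421253561973572, 0.14331504702568054), 17.463634490966797) [[ 0.4621685   0.05508146]
 [ 0.50517744 -0.08162786]
 [ 0.6808992  -0.0263456 ]
 [ 0.6378903   0.11036372]]
240 ((0.5951311588287354, -0.06217247247695923), (0.13927964866161346, 0.015308204106986523), 19.499032974243164) [ 0.59467233 -0.0626452   0.09378582]
```

The top picture shows the shut white guard at about (270,215). Its lip is on the right at (300,200), the bar stub is at (310,161), the nut at (345,234) and the jar at (199,213). The guard's sides put the station x axis at about 107.5°, so the tool yaw should be about 1.876. I'll travel with the fingers closed and turn as I go.

{"fn": "apply_moves", "kwargs": {"plan": [{"tx":-0.05,"ty":-0.036,"tz":-0.02,"yaw":0.16,"grip":-1},{"tx":-0.1,"ty":-0.072,"tz":-0.02,"yaw":0.32,"grip":-1},{"tx":-0.15,"ty":-0.107,"tz":-0.02,"yaw":0.48,"grip":-1},{"tx":-0.2,"ty":-0.143,"tz":-0.02,"yaw":0.64,"grip":-1},{"tx":-0.25,"ty":-0.179,"tz":-0.02,"yaw":0.8,"grip":-1},{"tx":-0.3,"ty":-0.215,"tz":-0.02,"yaw":0.952,"grip":-1},{"tx":-0.35,"ty":-0.25,"tz":-0.02,"yaw":0.952,"grip":-1},{"tx":-0.4,"ty":-0.286,"tz":-0.02,"yaw":0.952,"grip":-1}]}}

```text
time: 2.05
tool_pos: [0.4553, 0.1021, 0.247]
tool_rot: [3.141, -0.0, 1.876]
contact_force: [0.6, 1.2, -0.1]
opening: 0.0166
```

```bash
python3 - <<'E'
from h import *
s=robot.observe(); print(s['time'],s['tool_pos'],s['tool_rot'],s['contact_force'],s['opening'])
p=s['tool_pos'];y=s['tool_rot'][2]
def tool(d): 
    return d@np.array([np.cos(y),np.sin(y)]), d@np.array([np.sin(y),-np.cos(y)])
print(tool(np.array([0.605,-0.1])-p[:2]))
E
```

```text
2.05 [0.45529251 0.10208721 0.24701401] [ 3.14057317e+00 -7.52450385e-05  1.87555386e+00] [ 0.64615916  1.2294786  -0.07986862] 0.016632831536151416
(np.float64(-0.2376964877255983), np.float64(0.08217026301368616))
```

{"fn": "apply_moves", "kwargs": {"plan": [{"tx":-0.05,"ty":0.017,"tz":0,"yaw":0,"grip":-1},{"tx":-0.1,"ty":0.034,"tz":0,"yaw":0,"grip":-1},{"tx":-0.15,"ty":0.051,"tz":0,"yaw":0,"grip":-1},{"tx":-0.2,"ty":0.068,"tz":0,"yaw":0,"grip":-1},{"tx":-0.238,"ty":0.082,"tz":0,"yaw":0,"grip":-1},{"tx":-0.238,"ty":0.082,"tz":0.05,"yaw":0,"grip":-1},{"tx":-0.238,"ty":0.082,"tz":0.09,"yaw":0,"grip":-1},{"tx":-0.238,"ty":0.082,"tz":0.09,"yaw":0,"grip":-1}]}}

```text
time: 3.05
tool_pos: [0.602, -0.0981, 0.1536]
tool_rot: [-3.136, -0.004, 1.876]
contact_force: [0.3, 0.2, 0.7]
opening: 0.0006
```

```bash
python3 - <<'E'
from h import *
s=robot.observe(); print(s['time'],s['tool_pos'],s['tool_rot'],s['contact_force'],s['opening'])
p,d=save('w1','wrist'); p,d=save('s1','side')
for cam in ['wrist','side']:
  for r in robot.tip_of('guard_lip',cam)[:1]: print(cam,r['pixel'],r['confidence'],atz(r['pixel'],.096,cam))
E
```

```text
3.05 [ 0.60199418 -0.09808503  0.15358699] [-3.13566434 -0.00411953  1.87552403] [0.30255406 0.22474726 0.70664626] 0.0005744628642235313
wrist [175.7, 278.2] 0.95 [ 0.5996801  -0.06683185  0.096     ]
side [191.8, 277.6] 0.68 [ 0.5854075 -0.0766328  0.096    ]
```

View pics/w1.png

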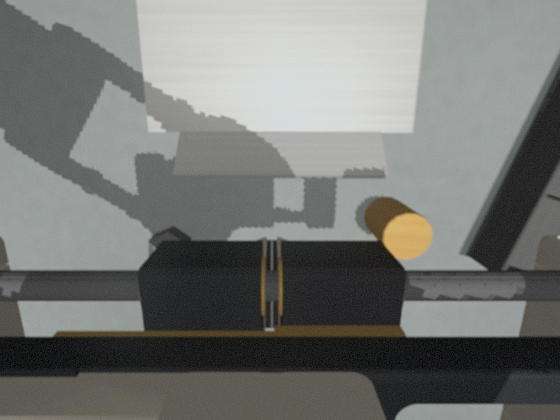

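View pics/s1.png

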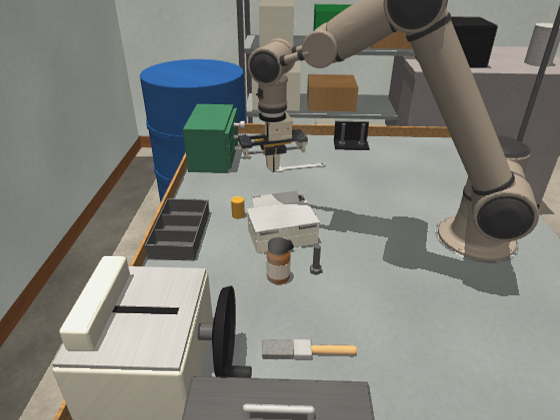

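```bash
python3 - <<'E'
from h import *
s=robot.observe();c=robot.get_calibration('wrist');o=-np.array(c['R']).T@c['t'];d=o-s['tool_pos'];y=1.8755
print(d@[np.cos(y),np.sin(y),0],d@[np.sin(y),-np.cos(y),0],d[2])
E
```

```text
0.07075877987779824 -0.0009004922097523039 0.1578334171241356
```

{"fn": "apply_moves", "kwargs": {"plan": [{"tx":0,"ty":0,"tz":0.05,"yaw":0,"grip":-1},{"tx":0,"ty":0,"tz":0.095,"yaw":0,"grip":-1},{"tx":0.01,"ty":0,"tz":0.1,"yaw":0,"grip":-1},{"tx":0.016,"ty":0,"tz":0.1,"yaw":0,"grip":-1},{"tx":0.019,"ty":0,"tz":0.1,"yaw":0,"grip":-1},{"tx":0.02,"ty":0,"tz":0.1,"yaw":0,"grip":-1}]}}

```text
time: 4.0
tool_pos: [0.5989, -0.0793, 0.0586]
tool_rot: [3.139, 0.002, 1.876]
contact_force: [0.1, 1.0, -0.1]
opening: 0.0003
```

{"fn": "apply_moves", "kwargs": {"plan": [{"tx":0.003,"ty":0,"tz":0,"yaw":0,"grip":-1},{"tx":0.005,"ty":0,"tz":-0.003,"yaw":0,"grip":-1},{"tx":0.007,"ty":0,"tz":-0.011,"yaw":0,"grip":-1},{"tx":0.009,"ty":0,"tz":-0.02,"yaw":0,"grip":-1},{"tx":0.012,"ty":0,"tz":-0.028,"yaw":0,"grip":-1}]}}

```text
time: 4.62
tool_pos: [0.596, -0.0707, 0.0863]
tool_rot: [3.139, 0.005, 1.875]
contact_force: [2.7, -9.4, 3.0]
opening: 0.0003
```

```bash
python3 - <<'E'
from h import *
s=robot.observe(); print(s['time'],s['tool_pos'],s['contact_force'])
p,d=save('w2','wrist')
for r in robot.tip_of('guard_lip','wrist')[:1]:
    i,j=map(int,r['pixel']); print(r, [np.round(w((k,j),d[k,j],'wrist'),3) for k in range(i-12,i+6,3)])
E
```

```text
4.625 [ 0.59595154 -0.07069765  0.08632665] [ 2.74341818 -9.4158601   2.97723485]
{'pixel': [267.4, 276.3], 'confidence': 0.56} [array([ 0.592, -0.053,  0.123]), array([ 0.592, -0.054,  0.123]), array([ 0.592, -0.055,  0.125]), array([ 0.593, -0.056,  0.125]), array([ 0.593, -0.057,  0.125]), array([ 0.587, -0.04 ,  0.165])]
```

View pics/w2.png

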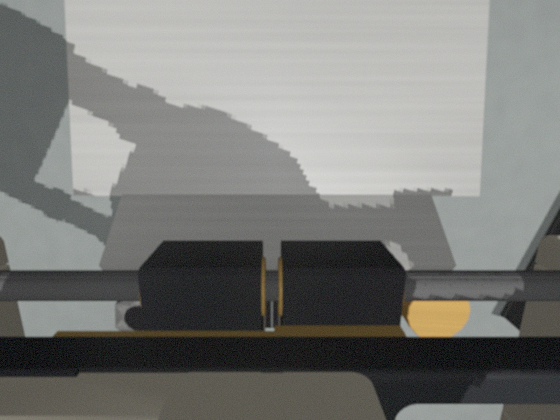

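The guard has started to open. The edge is at z≈0.125, which is about 12°, and the push force is about 10 N. I'll carry on along the arc.

{"fn": "apply_moves", "kwargs": {"plan": [{"tx":0.002,"ty":0,"tz":-0.008,"yaw":0,"grip":-1},{"tx":0.005,"ty":0,"tz":-0.016,"yaw":0,"grip":-1},{"tx":0.009,"ty":0,"tz":-0.026,"yaw":0,"grip":-1},{"tx":0.014,"ty":0,"tz":-0.034,"yaw":0,"grip":-1},{"tx":0.019,"ty":0,"tz":-0.042,"yaw":0,"grip":-1},{"tx":0.024,"ty":0,"tz":-0.05,"yaw":0,"grip":-1}]}}

```text
time: 5.48
tool_pos: [0.5864, -0.0442, 0.1349]
tool_rot: [-3.14, -0.001, 1.876]
contact_force: [0.5, -1.8, -1.2]
opening: 0.0005
```

```bash
python3 - <<'E'
from h import *
s=robot.observe(); print(s['time'],s['tool_pos'],s['contact_force'])
p,d=save('w3','wrist'); save('s3','side')
print([np.round(w((k,200),d[k,200],'wrist'),3) for k in range(20,270,25)])
E
```

```text
5.475 [ 0.58636193 -0.04423499  0.13487346] [ 0.50218145 -1.82886277 -1.23287172]
[array([0.508, 0.063, 0.076]), array([0.514, 0.049, 0.085]), array([0.519, 0.035, 0.093]), array([0.525, 0.022, 0.103]), array([0.53 , 0.01 , 0.112]), array([ 0.534, -0.002,  0.119]), array([ 0.539, -0.013,  0.126]), array([ 0.543, -0.023,  0.134]), array([ 0.548, -0.031,  0.146]), array([ 0.557, -0.014,  0.211])]
```

View pics/s3.png

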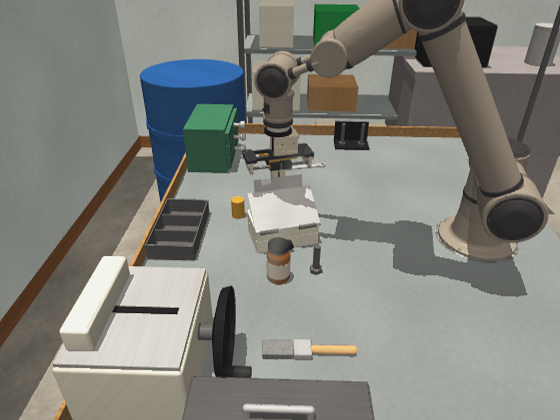

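{"fn": "apply_moves", "kwargs": {"plan": [{"tx":0.006,"ty":0,"tz":-0.008,"yaw":0,"grip":-1},{"tx":0.013,"ty":0,"tz":-0.016,"yaw":0,"grip":-1},{"tx":0.021,"ty":0,"tz":-0.024,"yaw":0,"grip":-1},{"tx":0.03,"ty":0,"tz":-0.031,"yaw":0,"grip":-1},{"tx":0.039,"ty":0,"tz":-0.036,"yaw":0,"grip":-1},{"tx":0.048,"ty":0,"tz":-0.038,"yaw":0,"grip":-1},{"tx":0.056,"ty":0,"tz":-0.038,"yaw":0,"grip":-1},{"tx":0.064,"ty":0,"tz":-0.038,"yaw":0,"grip":-1}]}}

```text
time: 6.58
tool_pos: [0.5675, 0.0166, 0.1724]
tool_rot: [-3.141, -0.001, 1.876]
contact_force: [-0.3, -1.0, 1.4]
opening: 0.0001
```

```bash
python3 - <<'E'
from h import *
s=robot.observe(); print(s['time'],s['tool_pos'],s['contact_force'], (s['tool_pos'][:2]-[.553,.077])@[-.3,.954])
p,d=save('w4','wrist'); save('s4','side')
E
```

```text
6.575 [0.56748131 0.01664123 0.17243592] [-0.3329527  -1.02966401  1.39136183] -0.06192665480229592
```

View pics/s4.png

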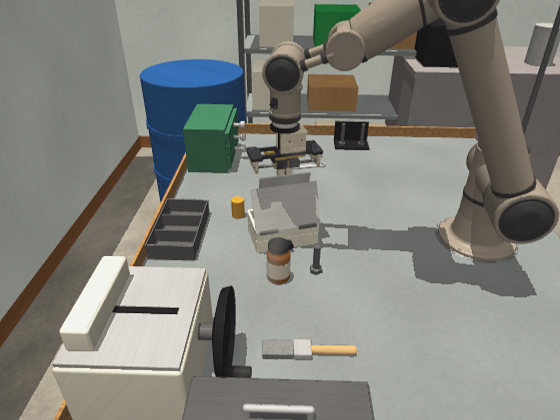

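View pics/w4.png

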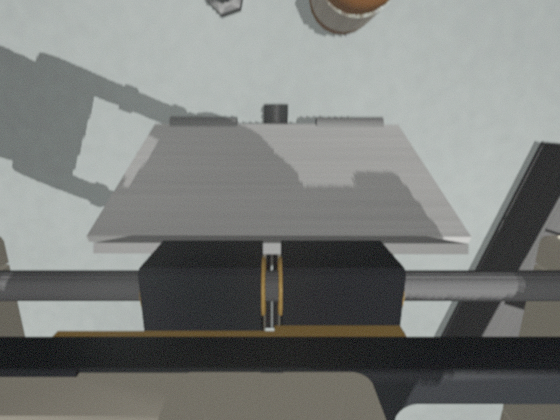

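{"fn": "apply_moves", "kwargs": {"plan": [{"tx":0.01,"ty":0,"tz":0,"yaw":0,"grip":-1},{"tx":0.02,"ty":0,"tz":0,"yaw":0,"grip":-1},{"tx":0.03,"ty":0,"tz":0,"yaw":0,"grip":-1},{"tx":0.04,"ty":0,"tz":0,"yaw":0,"grip":-1},{"tx":0.048,"ty":0,"tz":0,"yaw":0,"grip":-1},{"tx":0.055,"ty":0,"tz":0,"yaw":0,"grip":-1},{"tx":0.062,"ty":0,"tz":0,"yaw":0,"grip":-1},{"tx":0.068,"ty":0,"tz":0,"yaw":0,"grip":-1}]}}

```text
time: 7.68
tool_pos: [0.5473, 0.0812, 0.1727]
tool_rot: [-3.142, -0.0, 1.876]
contact_force: [-0.3, 0.1, 0.7]
opening: 0.0007
```

```bash
python3 - <<'E'
from h import *
s=robot.observe(); print(s['time'],s['tool_pos'],s['contact_force'], (s['tool_pos'][:2]-[.553,.077])@[-.3,.954])
save('s5','side')
E
```

```text
7.675 [0.54729992 0.08121202 0.17267155] [-0.28197353  0.12037976  0.69542597] 0.005728292279416842
```

View pics/s5.png

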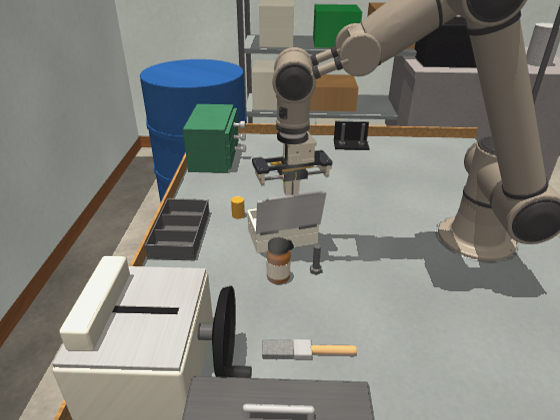

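The guard looks tipped back, with no contact force left. I'll back off and look into the station.

{"fn": "apply_moves", "kwargs": {"plan": [{"tx":-0.03,"ty":0,"tz":0,"yaw":0,"grip":-1},{"tx":-0.07,"ty":0,"tz":-0.03,"yaw":0,"grip":-1},{"tx":-0.12,"ty":0,"tz":-0.06,"yaw":0,"grip":-1},{"tx":-0.12,"ty":0,"tz":-0.06,"yaw":0,"grip":-1}]}}

```text
time: 8.22
tool_pos: [0.5853, -0.037, 0.235]
tool_rot: [3.137, 0.003, 1.872]
contact_force: [-0.1, 0.1, -0.0]
opening: 0.0003
```

```bash
python3 - <<'E'
from h import *
s=robot.observe(); print(s['time'],s['tool_pos'],s['tool_rot'],s['contact_force'])
for cam in ['wrist','top','side']:
    p,d=save(cam+'6',cam)
    for l in ['wide_button_top','narrow_button_top','guard_lip','guard_hinge']:
        for r in robot.tip_of(l,cam)[:1]:
            px=r['pixel'];i,j=map(int,px);z={'guard_hinge':.07}.get(l,.062)
            print(cam,l,px,round(r['confidence'],2),np.round(w(px,d[i,j],cam),3),np.round(atz(px,z,cam),3))
E
```

```text
8.225 [ 0.5853432  -0.03702777  0.23496364] [3.13706787 0.00317339 1.8716023 ] [-0.09637868  0.14399584 -0.02619798]
wrist wide_button_top [128.2, 315.1] 0.64 [0.605 0.036 0.06 ] [0.605 0.036 0.062]
wrist narrow_button_top [128.9, 227.4] 0.71 [0.524 0.01  0.06 ] [0.524 0.011 0.062]
wrist guard_lip [242.2, 352.0] 0.32 [0.592 0.009 0.305] [ 0.68  -0.061  0.062]
wrist guard_hinge [61.3, 274.1] 0.55 [0.549 0.081 0.071] [0.549 0.081 0.07 ]
top wide_button_top [197.4, 268.5] 0.41 [0.614 0.021 0.059] [0.613 0.021 0.062]
top narrow_button_top [229.8, 272.5] 0.64 [0.531 0.012 0.062] [0.531 0.012 0.062]
top guard_lip [225.0, 208.0] 0.94 [0.551 0.179 0.023] [0.546 0.173 0.062]
top guard_hinge [218.5, 242.8] 0.83 [0.556 0.084 0.094] [0.56  0.085 0.07 ]
side guard_lip [203.4, 299.5] 0.64 [0.524 0.116 0.176] [ 0.519 -0.068  0.062]
side guard_hinge [228.5, 287.6] 0.83 [0.553 0.08  0.072] [0.553 0.077 0.07 ]
```

View pics/wrist6.png

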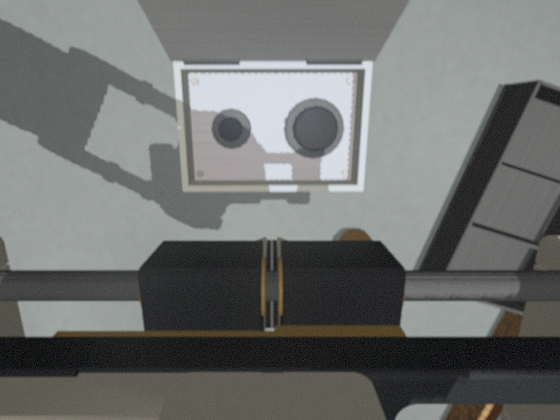

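View pics/top6.png

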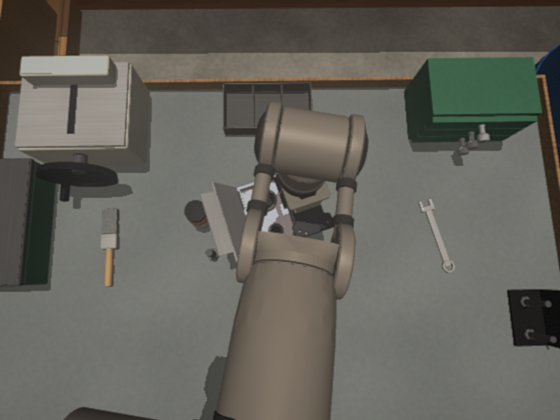

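The wrist picture shows the guard open, with the wide button at (315,128) and the narrow one at (231,127). They measure 85 mm apart, and the wide one is the far one from the robot, at (0.605, 0.036). The fingers go over that one.

{"fn": "apply_moves", "kwargs": {"plan": [{"tx":0.032,"ty":0.02,"tz":0,"yaw":0,"grip":-1},{"tx":0.064,"ty":0.04,"tz":0,"yaw":0,"grip":-1},{"tx":0.064,"ty":0.04,"tz":0.05,"yaw":0,"grip":-1},{"tx":0.064,"ty":0.04,"tz":0.1,"yaw":0,"grip":-1},{"tx":0.064,"ty":0.04,"tz":0.145,"yaw":0,"grip":-1},{"tx":0.064,"ty":0.04,"tz":0.162,"yaw":0,"grip":-1},{"tx":0.064,"ty":0.04,"tz":0.162,"yaw":0,"grip":-1}]}}

```text
time: 9.85
tool_pos: [0.6023, 0.0394, 0.0704]
tool_rot: [-3.14, -0.001, 1.876]
contact_force: [-1.4, -0.1, 0.3]
opening: 0.0005
```

```bash
python3 - <<'E'
from h import *
s=robot.observe(); print(s['time'],s['tool_pos'],s['tool_rot'],s['contact_force'])
save('w7','wrist');save('s7','side')
E
```

```text
9.85 [0.6023158  0.03936617 0.07039113] [-3.14046881e+00 -5.09652293e-04  1.87568335e+00] [-1.3855726  -0.09417638  0.2704382 ]
```

View pics/w7.png

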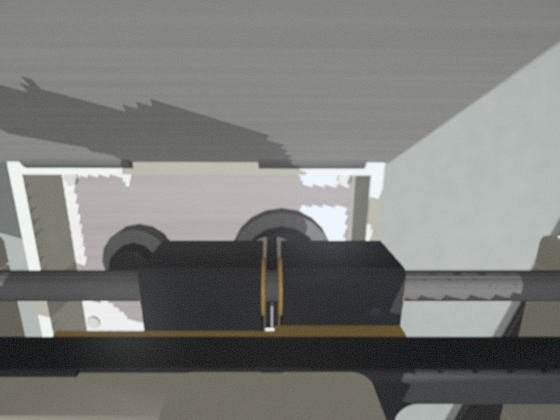

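View pics/s7.png

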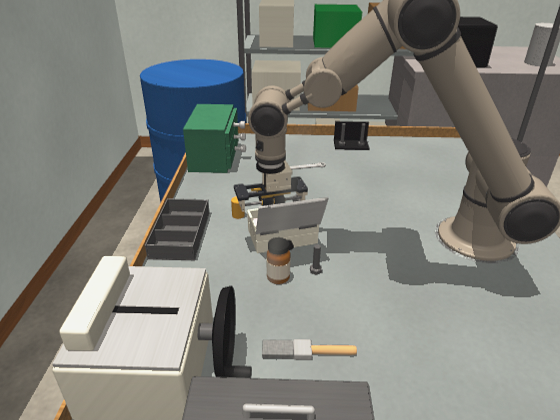

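{"fn": "apply_moves", "kwargs": {"plan": [{"tx":-0.002,"ty":0.003,"tz":0.006,"yaw":0,"grip":-1},{"tx":-0.002,"ty":0.003,"tz":0.011,"yaw":0,"grip":-1},{"tx":-0.002,"ty":0.003,"tz":0.0145,"yaw":0,"grip":-1},{"tx":-0.002,"ty":0.003,"tz":0.0155,"yaw":0,"grip":-1},{"tx":-0.002,"ty":0.003,"tz":0.0155,"yaw":0,"grip":-1}]}}

```text
time: 10.58
tool_pos: [0.6069, 0.0382, 0.0563]
tool_rot: [3.139, 0.001, 1.876]
contact_force: [1.4, -1.2, 5.8]
opening: 0.0005
```

{"fn": "apply_moves", "kwargs": {"plan": [{"tx":0,"ty":0,"tz":0.0015,"yaw":0,"grip":-1},{"tx":0,"ty":0,"tz":0.0025,"yaw":0,"grip":-1},{"tx":0,"ty":0,"tz":0.0025,"yaw":0,"grip":-1}]}}

```text
time: 10.95
tool_pos: [0.607, 0.0383, 0.056]
tool_rot: [3.138, 0.002, 1.876]
contact_force: [-4.7, -1.7, 19.3]
opening: 0.0003
```

The button is at its stop: 2.5 mm more command moved the tip only 0.3 mm and the force rose to 19 N. I'll lift off and retreat.

{"fn": "apply_moves", "kwargs": {"plan": [{"tx":0,"ty":0,"tz":-0.01,"yaw":0,"grip":-1},{"tx":0,"ty":0,"tz":-0.04,"yaw":0,"grip":-1},{"tx":-0.02,"ty":0,"tz":-0.09,"yaw":0,"grip":-1},{"tx":-0.05,"ty":-0.02,"tz":-0.14,"yaw":0,"grip":-1},{"tx":-0.08,"ty":-0.04,"tz":-0.18,"yaw":0,"grip":-1},{"tx":-0.08,"ty":-0.04,"tz":-0.18,"yaw":0,"grip":-1},{"tx":-0.08,"ty":-0.04,"tz":-0.18,"yaw":0,"grip":-1}]}}

```text
time: 11.82
tool_pos: [0.591, -0.0494, 0.2315]
tool_rot: [-3.14, -0.002, 1.875]
contact_force: [0.2, 0.4, 0.0]
opening: 0.0004
```

```bash
python3 - <<'E'
from h import *
s=robot.observe(); print(s['time'],s['tool_pos'],s['contact_force'])
for cam in ['wrist','side']:
    p,d=save(cam+'8',cam)
    for l in ['wide_button_top','narrow_button_top','bolt','nut','bar_stub','oil_jar','wrench','brush']:
        for r in robot.tip_of(l,cam)[:1]:
            px=r['pixel'];i,j=map(int,px);z=.062 if 'button' in l else 0
            print(cam,l,px,round(r['confidence'],2),np.round(w(px,d[i,j],cam),3),np.round(atz(px,z,cam),3))
E
```

```text
11.825 [ 0.591033   -0.04943548  0.23154141] [0.21933769 0.42283078 0.01766252]
wrist wide_button_top [114.6, 318.0] 0.56 [0.611 0.034 0.061] [0.61  0.034 0.062]
wrist narrow_button_top [119.8, 228.4] 0.82 [0.531 0.003 0.062] [0.531 0.003 0.062]
wrist bar_stub [233.6, 352.3] 0.57 [ 0.695 -0.076  0.035] [ 0.708 -0.085  0.   ]
side narrow_button_top [279.6, 276.6] 0.42 [0.577 0.23  0.021] [0.575 0.277 0.062]
side bolt [270.0, 319.2] 0.76 [0.467 0.181 0.013] [0.466 0.165 0.   ]
side nut [203.6, 294.1] 0.46 [0.538 0.152 0.197] [ 0.534 -0.166  0.   ]
side bar_stub [213.2, 237.7] 0.75 [ 0.708 -0.067  0.022] [ 0.713 -0.101  0.   ]
side oil_jar [278.1, 276.6] 0.62 [0.577 0.225 0.021] [ 0.578  0.202 -0.   ]
side wrench [166.3, 300.0] 0.45 [ 0.512 -0.427  0.005] [ 0.512 -0.436  0.   ]
side brush [353.2, 306.1] 0.83 [0.507 0.454 0.02 ] [0.506 0.438 0.   ]
```

View pics/wrist8.png

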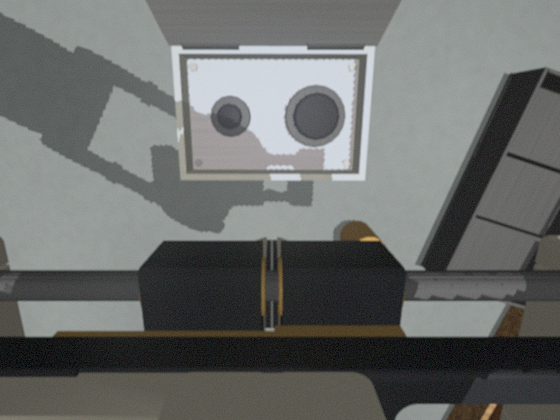

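View pics/side8.png

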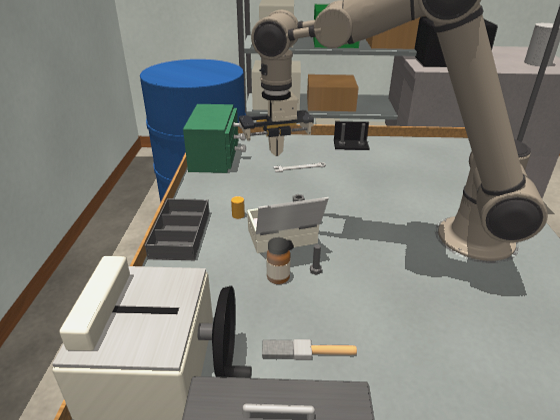

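The guard is still open, both button tops read 61–62 mm, and everything else is standing where it started. I'll hand it in.

```bash
python3 -c "
from cell import robot
print(robot.hand_in())"
```

```text
the job is handed in; nothing more can be done
None
```

I opened the guard, pressed the wide button and handed the job in at about 12 s of the 51 s allowed. The hand-in gives no verdict, so this rests on my own checks.

- **Guard:** I pushed it up by the lip with the closed fingers until it fell back. It was still leaning open in the last wrist and side pictures. I judged that by eye and did not measure its angle.
- **Wide button:** I pressed the one farther from the robot down to its stop. The fingertip reached z = 0.056 m with 19 N on the tool. It sprang back, and its top read 61 mm afterwards.
- **Narrow button:** I stayed off it, and its top read 62 mm at the end.
- **Robot:** the fingers were clear of everything at the end, with the tool force about 0.5 N or less, within the sensor's usual noise.
- **Loose things:** all stood where they started in the last side picture, and all re-measured within about 11 mm of their starting positions. The largest difference was the oil jar (0.191 to 0.202 m in y). It looked unmoved, so I put that down to network error. The nut's reading was uncertain because its depth disagreed, but in the picture it was in place.

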